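# Turn the row of books round for the visitors

## Task

Move the four books one by one from the grey packing rack to the wooden display rack in reverse order, so that visitors across the table read the row the right way: seen from the robot, the book from the left end goes into the right-end slot, the second from the left into the second from the right, and so on (each starting bay has its book's colour). Keep every book upright all the time, and leave each one standing upright on the board in its own slot, centred front to back, let go and at rest.

Things in the scene. Friction and masses are not known exactly. Their poses are not given: they have to be found in the camera images.
- book_maroon: maroon pocket book in a hard slipcase, a plain rigid block standing upright: 105 mm deep (its x), 26 mm thick (its y), 140 mm tall (its z), about 0.26 kg; top and sides maroon, with a pale label on each broad side and pale page edges towards +x. Origin at the centre of its underside. It starts upright in the bay of the same colour; gripped across its 26 mm from above
- book_blue: blue pocket book in a hard slipcase, a plain rigid block standing upright: 105 mm deep (its x), 26 mm thick (its y), 140 mm tall (its z), about 0.26 kg; top and sides blue, with a pale label on each broad side and pale page edges towards +x. Origin at the centre of its underside. It starts upright in the bay of the same colour; gripped across its 26 mm from above
- book_yellow: yellow pocket book in a hard slipcase, a plain rigid block standing upright: 105 mm deep (its x), 26 mm thick (its y), 140 mm tall (its z), about 0.26 kg; top and sides yellow, with a pale label on each broad side and pale page edges towards +x. Origin at the centre of its underside. It starts upright in the bay of the same colour; gripped across its 26 mm from above
- book_green: green pocket book in a hard slipcase, a plain rigid block standing upright: 105 mm deep (its x), 26 mm thick (its y), 140 mm tall (its z), about 0.26 kg; top and sides green, with a pale label on each broad side and pale page edges towards +x. Origin at the centre of its underside. It starts upright in the bay of the same colour; gripped across its 26 mm from above
- bay_maroon: fixed bay on the packing rack that shows where the maroon book starts: maroon floor plate 130 mm (x) by 58 mm (y), 4 mm thick, with two aluminium slats along x, 50 mm high above the plate and 46 mm apart. Origin at the centre of the plate's underside (on the rack board), z up
- bay_blue: fixed bay on the packing rack that shows where the blue book starts: blue floor plate 130 mm (x) by 58 mm (y), 4 mm thick, with two aluminium slats along x, 50 mm high above the plate and 46 mm apart. Origin at the centre of the plate's underside (on the rack board), z up
- bay_yellow: fixed bay on the packing rack that shows where the yellow book starts: yellow floor plate 130 mm (x) by 58 mm (y), 4 mm thick, with two aluminium slats along x, 50 mm high above the plate and 46 mm apart. Origin at the centre of the plate's underside (on the rack board), z up
- bay_green: fixed bay on the packing rack that shows where the green book starts: green floor plate 130 mm (x) by 58 mm (y), 4 mm thick, with two aluminium slats along x, 50 mm high above the plate and 46 mm apart. Origin at the centre of the plate's underside (on the rack board), z up
- packing_rack: fixed grey board 140 mm (x) by 340 mm (y), 12 mm thick, carrying the four coloured bays in a row at y = +120, +40, -40, -120 mm (which bay is where is shuffled). Origin at the centre of its underside; +y is the left end as seen from the robot, +x points away from the robot; the board is yawed a little. It may stand left or right of the display rack
- display_rack: fixed pale wooden board, 140 mm (x) by 340 mm (y), 12 mm thick (books stand on its top). Four empty slots centred at x = 0, y = +120, +40, -40, -120 mm, each 46 mm wide between two wooden slats along x (100 mm long, 6 mm thick, 50 mm high above the board). Origin at the centre of its underside; +y: left end seen from the robot, +x: away from the robot; yawed a little

How it is judged (in metres and radians):
At the end, for the whole second after the job is handed in: Each book stands in the display slot that mirrors its bay's place (left end to right end): within 12 mm across, 20 mm front to back, 5 mm of the board in height, upright within 0.12 rad, square within 0.25 rad, and at rest (under 20 mm/s, 0.2 rad/s) (((y of bay_maroon in the frame of packing_rack between 0.09 and 0.15 m and y of book_maroon in the frame of display_rack between -0.132 and -0.108 m) or (y of bay_maroon in the frame of packing_rack between 0.01 and 0.07 m and y of book_maroon in the frame of display_rack between -0.052 and -0.028 m) or (y of bay_maroon in the frame of packing_rack between -0.07 and -0.01 m and y of book_maroon in the frame of display_rack between 0.028 and 0.052 m) or (y of bay_maroon in the frame of packing_rack between -0.15 and -0.09 m and y of book_maroon in the frame of display_rack between 0.108 and 0.132 m)) and x of book_maroon in the frame of display_rack between -0.02 and 0.02 m and z of book_maroon in the frame of display_rack between 0.007 and 0.017 m and angle between each of book_maroon, book_blue, book_yellow, book_green's own z axis and vertical below 0.12 rad and angle between the x axis of each of book_maroon, book_blue, book_yellow, book_green and the x axis of display_rack, either way round below 0.25 rad and linear speed of each of book_maroon, book_blue, book_yellow, book_green below 0.02 m/s and angular speed of each of book_maroon, book_blue, book_yellow, book_green below 0.2 rad/s and ((y of bay_blue in the frame of packing_rack between 0.09 and 0.15 m and y of book_blue in the frame of display_rack between -0.132 and -0.108 m) or (y of bay_blue in the frame of packing_rack between 0.01 and 0.07 m and y of book_blue in the frame of display_rack between -0.052 and -0.028 m) or (y of bay_blue in the frame of packing_rack between -0.07 and -0.01 m and y of book_blue in the frame of display_rack between 0.028 and 0.052 m) or (y of bay_blue in the frame of packing_rack between -0.15 and -0.09 m and y of book_blue in the frame of display_rack between 0.108 and 0.132 m)) and x of book_blue in the frame of display_rack between -0.02 and 0.02 m and z of book_blue in the frame of display_rack between 0.007 and 0.017 m and ((y of bay_yellow in the frame of packing_rack between 0.09 and 0.15 m and y of book_yellow in the frame of display_rack between -0.132 and -0.108 m) or (y of bay_yellow in the frame of packing_rack between 0.01 and 0.07 m and y of book_yellow in the frame of display_rack between -0.052 and -0.028 m) or (y of bay_yellow in the frame of packing_rack between -0.07 and -0.01 m and y of book_yellow in the frame of display_rack between 0.028 and 0.052 m) or (y of bay_yellow in the frame of packing_rack between -0.15 and -0.09 m and y of book_yellow in the frame of display_rack between 0.108 and 0.132 m)) and x of book_yellow in the frame of display_rack between -0.02 and 0.02 m and z of book_yellow in the frame of display_rack between 0.007 and 0.017 m and ((y of bay_green in the frame of packing_rack between 0.09 and 0.15 m and y of book_green in the frame of display_rack between -0.132 and -0.108 m) or (y of bay_green in the frame of packing_rack between 0.01 and 0.07 m and y of book_green in the frame of display_rack between -0.052 and -0.028 m) or (y of bay_green in the frame of packing_rack between -0.07 and -0.01 m and y of book_green in the frame of display_rack between 0.028 and 0.052 m) or (y of bay_green in the frame of packing_rack between -0.15 and -0.09 m and y of book_green in the frame of display_rack between 0.108 and 0.132 m)) and x of book_green in the frame of display_rack between -0.02 and 0.02 m and z of book_green in the frame of display_rack between 0.007 and 0.017 m); the robot touches nothing.
It fails at once if the maroon book is tipped over (more than 0.6 rad from upright) (angle between book_maroon's own z axis and vertical above 0.6 rad).
It fails at once if the blue book is tipped over (more than 0.6 rad from upright) (angle between book_blue's own z axis and vertical above 0.6 rad).
It fails at once if the yellow book is tipped over (more than 0.6 rad from upright) (angle between book_yellow's own z axis and vertical above 0.6 rad).
It fails at once if the green book is tipped over (more than 0.6 rad from upright) (angle between book_green's own z axis and vertical above 0.6 rad).
It also fails if it takes over 122 s, if anything falls off the work surface, if the arm or the gripper's body presses on something with over 40 N, if the wrist force passes 120 N, or if a joint passes its speed limit or range.

## Robot

A 6-joint arm with a two-finger parallel gripper is mounted at the origin on the work surface. World frame = base frame: x ahead of the robot, y to its left, z up, the work surface at z = 0. Lengths are in m, angles in degrees, forces in N, time in s.
With the tool pointing down it reaches from about 0.4 to 0.825 m from the base axis. Payload 7 kg.
Tool frame: the origin (TCP) lies on the centre line of the jaws, within the pads' length; the fingertips stand 11 mm ahead of it and the grasp point (between the pads) lies 8 mm behind it; z points along the fingers, y is the direction in which the jaws open and shut (so a half turn about z gives the same grasp; the last joint's range is limited). The gripper opens to 88 mm and grips with 3 to 60 N. Pads are 19 mm wide; open, the fingers measure 130 mm over their backs; the gripper's body (78 mm by 193 mm) begins 47 mm behind the grasp point.
Start: joints at [-57.347, 20.546, 0.682, 0, -70.136, -16.507], TCP at [0.188, -0.648, 0.238] pointing down, gripper open.
Joint ranges: [-176.03, 176.03], [-82.01, 121.73], [-58.28, 71.71], [-173.87, 95.51], [-174.79, -0.11], [-173.66, 173.66]. Speed limits (degrees/s): [136.94, 136.94, 172.46, 180, 180, 180].

## Interface

Orientations are given as [roll, pitch, yaw] about the fixed x, y, z axes, in that order (R = Rz(yaw) Ry(pitch) Rx(roll)).
In Python, from plant import ctrl, cams, order gives the robot as it stands.
- The arm moves only by the tool jog_arm, never from a script. Its argument "motion" is a list of rows, each an object with "offset": the shift along the tool's x, y, z in mm, a list of three; "roll": the turn about the tool's z in rad; "hand": the finger opening in mm, from 0 to 87.6. A call has 1 to 20 rows; each row is the pose to reach, as a shift and turn from the pose commanded when the call began, along the tool's axes at that moment; what a row does not reach only later rows make up. A row lasts 1/12 s, in which the tool goes at most 41.7 mm and 7.16 degrees, less where a joint would pass 70% of its speed; a pose out of reach is approached as far as the arm can. A call with a gripper value outside its range is refused whole. The fingers move at their own pace and stop on an object; the grip force is fixed at half the most. Time passes only in rows, so rows that repeat a pose let the fingers close. It gives the time, the measured TCP pose, the force and the opening at its end, in the units of the state.
- ctrl.get_obs(): the state, without advancing time (a new reading comes with each control period).
- cams.snapshot(name): name is "side" or "top"; returns a dict with "img" (480x640x3 uint8, red, green, blue), "K" (3x3 intrinsics, pixels), "cam_to_world" (4x4, takes a point from camera to world coordinates). Camera axes: x right, y down, z forward; pixel columns grow to the right and rows downward; lengths in m; the calibration is good to about 2 mm. A picture is of the moment at which its call begins. There is no depth.
- order.close_job(): hands the job in, once; it reports no verdict.
The state is a dict: "clock": time; "joint_pos": joint angles; "qvel": joint speeds; "tau": joint torques, N m; "tool_pos": TCP position; "orientation": TCP orientation; "force": force on the tool from outside, world axes, zero at the start; "moment": the same for the moment, N m; "opening": finger opening in m.
Only numpy, scipy, OpenCV 4.12 (cv2) and the standard library are available. Lean on these libraries where they do the work, as an engineer would, in place of code of your own. Each camera call takes 0.05 s, during which the arm holds its last target. There are 200 camera calls.

## Working session

There is one attempt and no reset: what is moved stays moved. The work goes in short steps, Python scripts to look and compute and a tool call to move; the robot and the scene stay as the last step left them, time stands still between calls to the robot, and variables do not carry over. Pictures are saved under pics/ and viewed, about 12 in all and at most 16, crops included, and the job is handed in when it is done.

Besides the shell and the picture viewer there is one more tool, called after "Call:" in YAML: its name, and indented under it one key for each argument. jog_arm: Moves the arm, as the interface text tells. Its arguments: {"type":"object","properties":{"motion":{"type":"array"}},"required":["motion"]}

```bash
mkdir -p pics
python3 - <<'E'
from plant import ctrl,cams
import cv2,numpy as np
np.set_printoptions(precision=4,suppress=True)
o=ctrl.get_obs();print(o)
for n in("top","side"):
    s=cams.snapshot(n);cv2.imwrite(f"pics/{n}0.png",s["img"][:,:,::-1]);print(n,s["K"],s["cam_to_world"])
    np.savez(f"{n}0.npz",**s)
E
```

```text
{'clock': 0.0, 'joint_pos': array([-57.3471,  20.5929,   0.6308,  -0.0196, -70.1368, -16.5053]), 'qvel': array([-0.0191,  0.0758,  0.0609, -0.1085, -0.0511,  0.0998]), 'tau': array([  0.0005, -58.2722,  29.3038,   6.9971,   0.0067,  -0.0001]), 'tool_pos': array([ 0.1875, -0.6479,  0.2366]), 'orientation': array([ 179.9   ,   -0.0104, -163.8591]), 'force': array([-0.3501,  0.9481, -0.6172]), 'moment': array([-0.0289, -0.027 ,  0.0212]), 'opening': 0.08733597369806005}
top [[452.2829   0.     324.6392]
 [  0.     452.2829 245.788 ]
 [  0.       0.       1.    ]] [[-0.0101 -0.9968  0.0796  0.4492]
 [-0.9999  0.0094 -0.0088 -0.0188]
 [ 0.008  -0.0797 -0.9968  0.912 ]
 [ 0.      0.      0.      1.    ]]
side [[589.692    0.     315.94  ]
 [  0.     589.692  256.5695]
 [  0.       0.       1.    ]] [[-0.7705 -0.3661  0.5219 -0.1038]
 [-0.6375  0.4343 -0.6364  0.7342]
 [ 0.0063 -0.823  -0.568   0.6978]
 [ 0.      0.      0.      1.    ]]
```

View pics/top0.png

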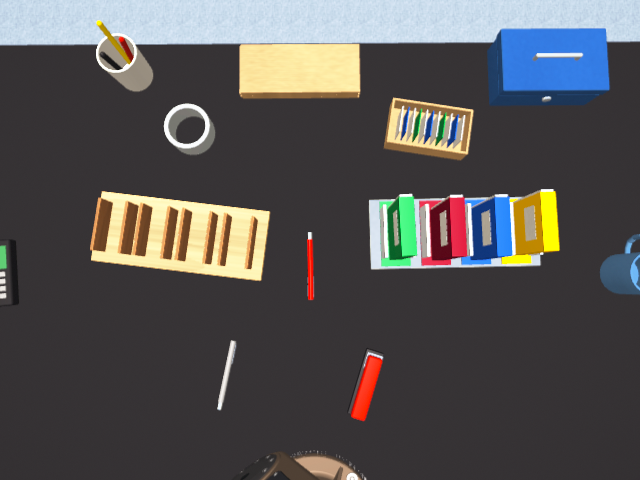

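View pics/side0.png

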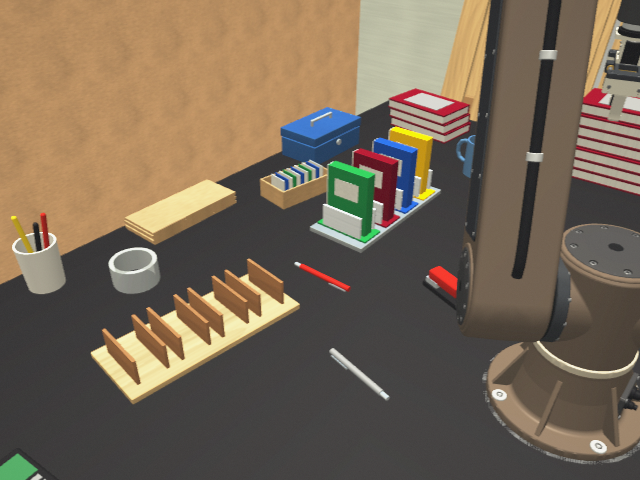

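The top view shows the display rack at the left (about 92–270, 192–280). The packing rack is at the right (369–558, 190–270), ordered green, maroon, blue, yellow from left to right. The side view agrees. Next I'll enlarge both racks.

```bash
cat > h.py <<'E'
import numpy as np,cv2
from plant import ctrl,cams
np.set_printoptions(precision=4,suppress=True)
def snap(n): return cams.snapshot(n)
def cast(s,uv,z):
    uv=np.atleast_2d(uv).astype(float);T=s["cam_to_world"]
    d=np.c_[uv,np.ones(len(uv))]@np.linalg.inv(s["K"]).T@T[:3,:3].T
    return T[:3,3]+d*((z-T[2,3])/d[:,2])[:,None]
def proj(s,p):
    T=s["cam_to_world"];q=(np.atleast_2d(p)-T[:3,3])@T[:3,:3]@s["K"].T
    return q[:,:2]/q[:,2:]
def save(s,name,c=None,k=1):
    im=s["img"][:,:,::-1]
    if c: im=im[c[1]:c[3],c[0]:c[2]]
    cv2.imwrite(f"pics/{name}.png",cv2.resize(im,None,fx=k,fy=k,interpolation=cv2.INTER_CUBIC))
E
python3 - <<'E'
from h import *
s=dict(np.load("top0.npz"))
im=s["img"][:,:,::-1]
a=cv2.resize(im[185:275,365:565],None,fx=4,fy=4,interpolation=cv2.INTER_NEAREST)
cv2.imwrite("pics/cr.png",a)
hsv=cv2.cvtColor(np.ascontiguousarray(s["img"]),cv2.COLOR_RGB2HSV)
for u in (195,225,245,260): print(u,[tuple(hsv[u,x]) for x in range(380,420,2)])
# display board
m=((hsv[...,0]>8)&(hsv[...,0]<30)&(hsv[...,1]>40)&(hsv[...,2]>60)).astype(np.uint8);m[:185]=0;m[285:]=0;m[:,280:]=0
c=max(cv2.findContours(m,0,1)[0],key=cv2.contourArea)[:,0]
ap=cv2.approxPolyDP(c[:,None],3,True)[:,0];print("disp",ap.tolist());P=cast(s,ap,0.012);print(P)
g=((hsv[...,1]<40)&(hsv[...,2]>90)).astype(np.uint8);g[:185]=0;g[280:]=0;g[:,:360]=0;g[:,570:]=0
c=np.argwhere(g)[:,::-1];
hull=cv2.convexHull(c.astype(np.int32));print("pack",cv2.approxPolyDP(hull,2,True)[:,0].tolist())
E
```

```text
195 [(np.uint8(160), np.uint8(14), np.uint8(55)), (np.uint8(160), np.uint8(14), np.uint8(55)), (np.uint8(158), np.uint8(19), np.uint8(55)), (np.uint8(165), np.uint8(19), np.uint8(55)), (np.uint8(170), np.uint8(14), np.uint8(55)), (np.uint8(158), np.uint8(19), np.uint8(55)), (np.uint8(165), np.uint8(19), np.uint8(55)), (np.uint8(165), np.uint8(18), np.uint8(56)), (np.uint8(165), np.uint8(19), np.uint8(55)), (np.uint8(19), np.uint8(29), np.uint8(96)), (np.uint8(120), np.uint8(1), np.uint8(254)), (np.uint8(90), np.uint8(1), np.uint8(255)), (np.uint8(0), np.uint8(0), np.uint8(255)), (np.uint8(0), np.uint8(0), np.uint8(255)), (np.uint8(0), np.uint8(0), np.uint8(255)), (np.uint8(0), np.uint8(0), np.uint8(255)), (np.uint8(107), np.uint8(11), np.uint8(157)), (np.uint8(160), np.uint8(14), np.uint8(54)), (np.uint8(165), np.uint8(19), np.uint8(55)), (np.uint8(160), np.uint8(14), np.uint8(55))]
225 [(np.uint8(70), np.uint8(72), np.uint8(190)), (np.uint8(16), np.uint8(19), np.uint8(174)), (np.uint8(90), np.uint8(1), np.uint8(255)), (np.uint8(0), np.uint8(0), np.uint8(255)), (np.uint8(69), np.uint
[... 2099 characters left out ...]
70), np.uint8(183), np.uint8(243)), (np.uint8(70), np.uint8(178), np.uint8(246)), (np.uint8(70), np.uint8(179), np.uint8(250)), (np.uint8(71), np.uint8(179), np.uint8(249)), (np.uint8(70), np.uint8(179), np.uint8(249)), (np.uint8(72), np.uint8(128), np.uint8(246)), (np.uint8(106), np.uint8(22), np.uint8(242)), (np.uint8(106), np.uint8(23), np.uint8(242)), (np.uint8(106), np.uint8(23), np.uint8(241)), (np.uint8(106), np.uint8(23), np.uint8(240))]
disp [[101, 191], [90, 242], [91, 260], [261, 280], [270, 211]]
[[0.6357 0.4212 0.012 ]
 [0.5331 0.44   0.012 ]
 [0.4972 0.4369 0.012 ]
 [0.4543 0.1001 0.012 ]
 [0.5922 0.0822 0.012 ]]
pack [[553, 189], [540, 265], [371, 269], [370, 199], [409, 193]]
```

View pics/cr.png

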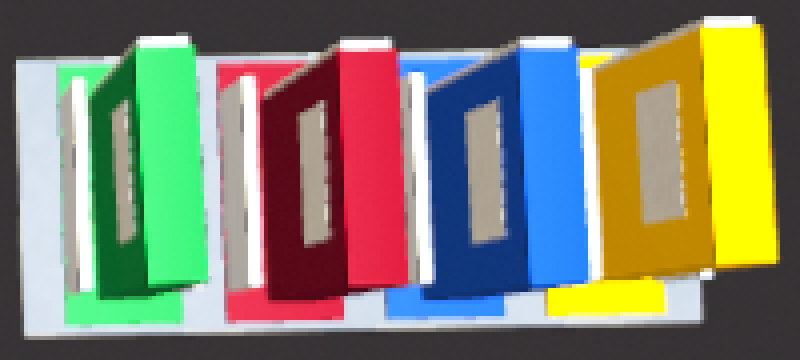

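```bash
cat >> h.py <<'E'
def delta(tx,ty,tz,yaw):
    "offset mm in tool axes + roll rad to a tool-down pose; yaw (deg) taken mod 180"
    from scipy.spatial.transform import Rotation as Ro
    o=ctrl.get_obs();R=Ro.from_euler("xyz",o["orientation"],degrees=True).as_matrix()
    d=R.T@(np.array([tx,ty,tz])-o["tool_pos"])*1000
    dy=(yaw-o["orientation"][2]+90)%180-90
    print("t",o["clock"],"pos",o["tool_pos"],o["orientation"],"open",o["opening"],"offset",d.round(1),"roll",round(-np.radians(dy),4))
SL=lambda k:(np.array([.545,.2597])+k*np.array([.1271,.9919])) # slot centre; yaw -7.3
E
python3 - <<'E'
from h import *
s=dict(np.load("top0.npz"))
C=dict(green=[(138,37),(191,37),(208,282),(148,290)],maroon=[(341,40),(393,39),(410,284),(348,292)],blue=[(520,38),(574,37),(590,282),(528,290)],yellow=[(704,17),(757,16),(779,262),(718,268)])
for n,c in C.items():
    p=cast(s,np.array(c)/4+[364.5,184.5],.156)[:,:2]
    f=(p[0]+p[1])/2;b=(p[2]+p[3])/2;x=f-b
    print(n,p.mean(0),"yaw",np.degrees(np.arctan2(x[1],x[0])),"len",np.linalg.norm(x),"w",np.linalg.norm(p[0]-p[1]),np.linalg.norm(p[2]-p[3]))
    if n=="green": delta(*p.mean(0),.30,np.degrees(np.arctan2(x[1],x[0])))
p=cast(s,[(370,199),(371,269),(540,265)],.012);print(p)
for k in(-.12,-.04,.04,.12): print(SL(k))
E
```

```text
green [ 0.5439 -0.1651] yaw 1.6766770868862644 len 0.10573150030952384 w 0.022490546265807935 0.025457440207042555
t 0.1 pos [ 0.1876 -0.648   0.2367] [ 179.9128   -0.0076 -163.8615] open 0.08779586643648975 offset [-476.5  364.9  -62.8] roll 0.2524
maroon [ 0.5422 -0.2503] yaw 0.8313936894159728 len 0.10554498487880459 w 0.022118689213802178 0.026363538085229156
blue [ 0.5424 -0.3265] yaw 0.3767216076645224 len 0.1056322019821527 w 0.02301134008575702 0.026434344704255243
yellow [ 0.5506 -0.406 ] yaw 1.2797887606113245 len 0.1059570623867765 w 0.022647844125975803 0.02598380269590109
[[ 0.6148 -0.119   0.012 ]
 [ 0.4739 -0.1185  0.012 ]
 [ 0.4785 -0.4564  0.012 ]]
[0.5297 0.1407]
[0.5399 0.22  ]
[0.5501 0.2994]
[0.5603 0.3787]
```

Call:
jog_arm:
  motion:
    - {"offset": [-20, 15, -5], "roll": 0.02, "hand": 48}
    - {"offset": [-476.5, 365, -30], "roll": 0.252, "hand": 48}
    - {"offset": [-476.5, 365, -30], "roll": 0.252, "hand": 48}
    - {"offset": [-476.5, 365, -30], "roll": 0.252, "hand": 48}
    - {"offset": [-476.5, 365, -30], "roll": 0.252, "hand": 48}
    - {"offset": [-476.5, 365, -30], "roll": 0.252, "hand": 48}
    - {"offset": [-476.5, 365, -30], "roll": 0.252, "hand": 48}
    - {"offset": [-476.5, 365, -30], "roll": 0.252, "hand": 48}
    - {"offset": [-476.5, 365, -30], "roll": 0.252, "hand": 48}
    - {"offset": [-476.5, 365, -30], "roll": 0.252, "hand": 48}
    - {"offset": [-476.5, 365, -30], "roll": 0.252, "hand": 48}
    - {"offset": [-476.5, 365, -30], "roll": 0.252, "hand": 48}
    - {"offset": [-476.5, 365, -30], "roll": 0.252, "hand": 48}
    - {"offset": [-476.5, 365, -30], "roll": 0.252, "hand": 48}
    - {"offset": [-476.5, 365, -30], "roll": 0.252, "hand": 48}
    - {"offset": [-476.5, 365, -30], "roll": 0.252, "hand": 48}
    - {"offset": [-476.5, 365, -30], "roll": 0.252, "hand": 48}
    - {"offset": [-476.5, 365, -30], "roll": 0.252, "hand": 48}
    - {"offset": [-476.5, 365, -30], "roll": 0.252, "hand": 48}

```text
clock: 1.68
tool_pos: [0.5432, -0.1658, 0.2673]
orientation: [180.0, -0.0, -178.3]
force: [0.5, -0.5, 0.4]
opening: 0.0482
```

Run:
```python
from h import *
delta(.5439,-.1651,.128,1.2)
s=snap("side");save(s,"s1",(280,60,640,330),2)
```

```text
t 1.6833 pos [ 0.5432 -0.1658  0.2673] [ 179.9979   -0.0376 -178.3309] open 0.04816959409225291 offset [ -0.8   0.7 139.3] roll 0.0082
```

View pics/s1.png

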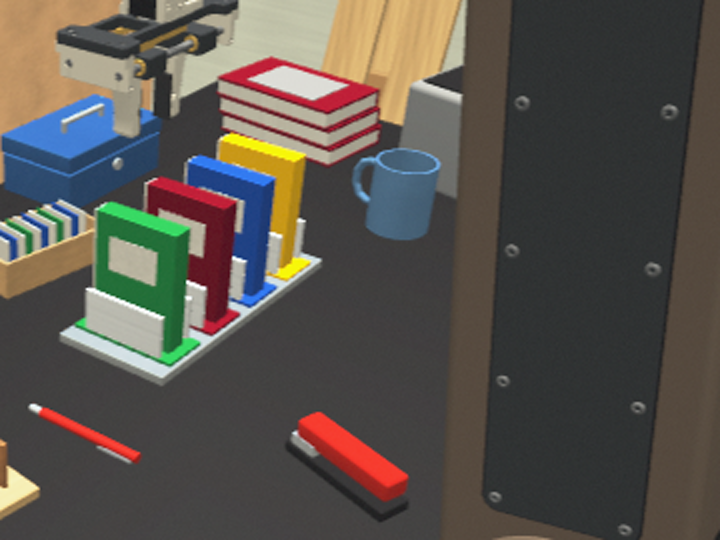

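The side view shows the jaws above the green book, spanning its thickness, with all four books upright. I'll descend and grip.

Call:
jog_arm:
  motion:
    - {"offset": [0, 0, 30], "roll": 0.008, "hand": 48}
    - {"offset": [-0.8, 0.7, 60], "roll": 0.008, "hand": 48}
    - {"offset": [-0.8, 0.7, 90], "roll": 0.008, "hand": 48}
    - {"offset": [-0.8, 0.7, 110], "roll": 0.008, "hand": 48}
    - {"offset": [-0.8, 0.7, 125], "roll": 0.008, "hand": 48}
    - {"offset": [-0.8, 0.7, 135], "roll": 0.008, "hand": 48}
    - {"offset": [-0.8, 0.7, 139], "roll": 0.008, "hand": 48}
    - {"offset": [-0.8, 0.7, 139], "roll": 0.008, "hand": 48}
    - {"offset": [-0.8, 0.7, 139], "roll": 0.008, "hand": 36}
    - {"offset": [-0.8, 0.7, 139], "roll": 0.008, "hand": 28}
    - {"offset": [-0.8, 0.7, 139], "roll": 0.008, "hand": 20}
    - {"offset": [-0.8, 0.7, 139], "roll": 0.008, "hand": 15}
    - {"offset": [-0.8, 0.7, 139], "roll": 0.008, "hand": 15}
    - {"offset": [-0.8, 0.7, 139], "roll": 0.008, "hand": 15}
    - {"offset": [-0.8, 0.7, 139], "roll": 0.008, "hand": 15}

```text
clock: 2.98
tool_pos: [0.5451, -0.1645, 0.1294]
orientation: [-180.0, 0.1, -178.7]
force: [-0.2, 0.7, 6.3]
opening: 0.0259
```

Run:
```python
from h import *
delta(*SL(-.12),.29,-7.3)
s=snap("side");save(s,"s2",(280,60,520,260),3)
```

```text
t 2.9833 pos [ 0.5451 -0.1645  0.1294] [-179.9902    0.0724 -178.7385] open 0.025880586485485812 offset [   8.5  305.4 -160.7] roll 0.1494
```

View pics/s2.png

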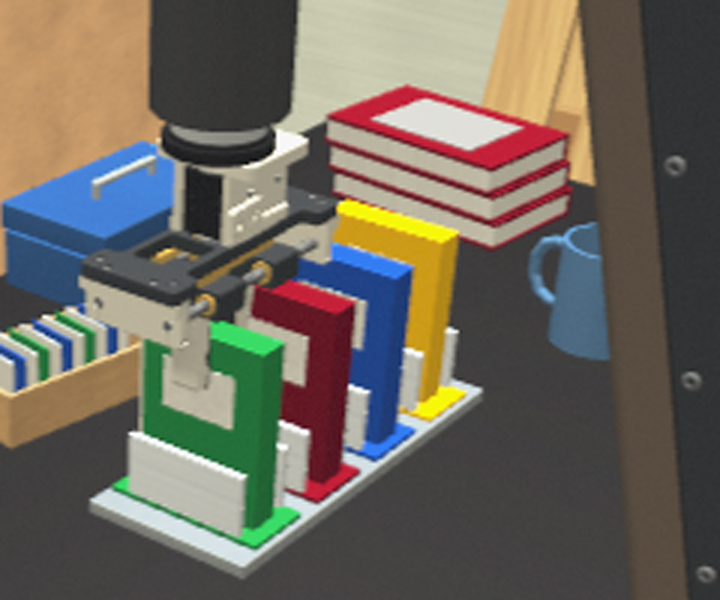

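The image shows the fingers closed on the green book near its label centre. The opening of 25.9 mm confirms the grip. I'll lift and carry it.

Call:
jog_arm:
  motion:
    - {"offset": [0, 0, -10], "roll": 0, "hand": 15}
    - {"offset": [0, 0, -30], "roll": 0, "hand": 15}
    - {"offset": [0, 0, -60], "roll": 0, "hand": 15}
    - {"offset": [0, 0, -90], "roll": 0, "hand": 15}
    - {"offset": [0, 10, -100], "roll": 0.01, "hand": 15}
    - {"offset": [1, 30, -100], "roll": 0.02, "hand": 15}
    - {"offset": [2, 60, -100], "roll": 0.04, "hand": 15}
    - {"offset": [3, 95, -100], "roll": 0.06, "hand": 15}
    - {"offset": [4, 130, -100], "roll": 0.08, "hand": 15}
    - {"offset": [5, 165, -100], "roll": 0.1, "hand": 15}
    - {"offset": [6, 200, -100], "roll": 0.12, "hand": 15}
    - {"offset": [7, 235, -100], "roll": 0.14, "hand": 15}
    - {"offset": [8, 265, -100], "roll": 0.149, "hand": 15}
    - {"offset": [8.5, 287, -100], "roll": 0.149, "hand": 15}
    - {"offset": [8.5, 299, -100], "roll": 0.149, "hand": 15}
    - {"offset": [8.5, 305, -100], "roll": 0.149, "hand": 15}
    - {"offset": [8.5, 305, -90], "roll": 0.149, "hand": 15}
    - {"offset": [8.5, 305, -80], "roll": 0.149, "hand": 15}
    - {"offset": [8.5, 305, -80], "roll": 0.149, "hand": 15}
    - {"offset": [8.5, 305, -80], "roll": 0.149, "hand": 15}

```text
clock: 4.7
tool_pos: [0.5289, 0.1387, 0.2073]
orientation: [-179.9, -0.1, 172.6]
force: [0.7, -0.3, -2.5]
opening: 0.0259
```

Run:
```python
from h import *
delta(*SL(-.12),.127,-7.3)
s=snap("side");save(s,"s3",(80,120,400,400),2)
```

```text
t 4.7 pos [0.5289 0.1387 0.2073] [-179.8975   -0.1197  172.6327] open 0.025854602037788943 offset [-0.8  2.2 80.3] roll -0.0012
```

View pics/s3.png

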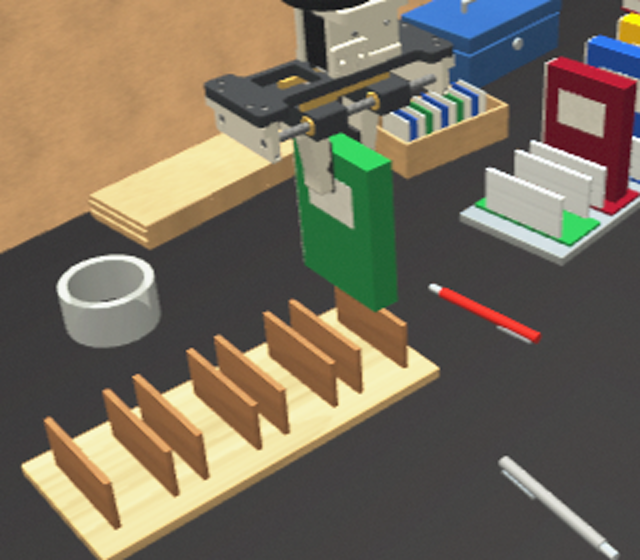

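The green book hangs upright above the right-end slot, between its slats. I'll lower it and release.

Call:
jog_arm:
  motion:
    - {"offset": [-0.8, 2.2, 10], "roll": 0, "hand": 15}
    - {"offset": [-0.8, 2.2, 30], "roll": 0, "hand": 15}
    - {"offset": [-0.8, 2.2, 50], "roll": 0, "hand": 15}
    - {"offset": [-0.8, 2.2, 65], "roll": 0, "hand": 15}
    - {"offset": [-0.8, 2.2, 74], "roll": 0, "hand": 15}
    - {"offset": [-0.8, 2.2, 79], "roll": 0, "hand": 15}
    - {"offset": [-0.8, 2.2, 81], "roll": 0, "hand": 15}
    - {"offset": [-0.8, 2.2, 81], "roll": 0, "hand": 15}
    - {"offset": [-0.8, 2.2, 81], "roll": 0, "hand": 24}
    - {"offset": [-0.8, 2.2, 81], "roll": 0, "hand": 28}
    - {"offset": [-0.8, 2.2, 81], "roll": 0, "hand": 36}
    - {"offset": [-0.8, 2.2, 81], "roll": 0, "hand": 48}
    - {"offset": [-0.8, 2.2, 81], "roll": 0, "hand": 48}
    - {"offset": [-0.8, 2.2, 81], "roll": 0, "hand": 48}
    - {"offset": [-0.8, 2.2, 60], "roll": 0, "hand": 48}
    - {"offset": [-0.8, 2.2, 30], "roll": 0, "hand": 48}
    - {"offset": [-0.8, 2.2, -10], "roll": 0, "hand": 48}
    - {"offset": [-0.8, 2.2, -50], "roll": 0, "hand": 48}
    - {"offset": [-0.8, 2.2, -80], "roll": 0, "hand": 48}
    - {"offset": [-0.8, 2.2, -80], "roll": 0, "hand": 48}

```text
clock: 6.42
tool_pos: [0.5334, 0.1431, 0.2962]
orientation: [179.7, 0.6, 172.8]
force: [0.3, 0.3, 0.1]
opening: 0.0479
```

Run:
```python
from h import *
delta(.5432,-.2498,.27,1.0)
s=snap("side");save(s,"s4",(80,120,400,400),2)
```

```text
t 6.4167 pos [0.5334 0.1431 0.2962] [179.6804   0.5598 172.756 ] open 0.047883929630060613 offset [ -59.  -388.7   24.6] roll -0.1439
```

View pics/s4.png

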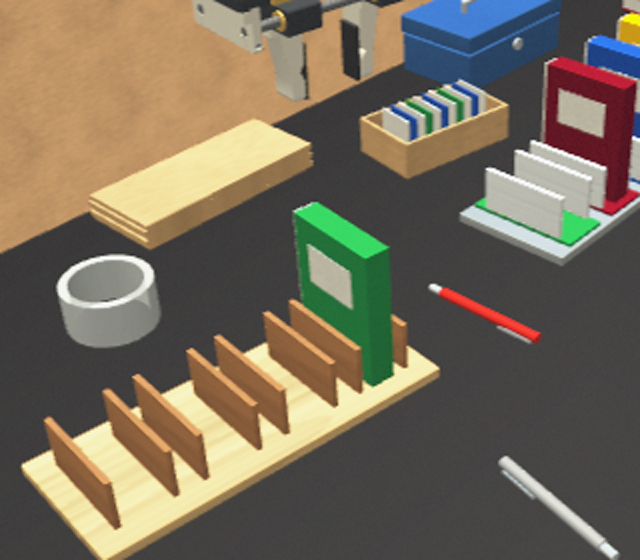

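Green stands upright between its slats. Next is maroon.

Call:
jog_arm:
  motion:
    - {"offset": [-3, -20, 0], "roll": -0.02, "hand": 48}
    - {"offset": [-9, -55, 3], "roll": -0.05, "hand": 48}
    - {"offset": [-15, -95, 6], "roll": -0.08, "hand": 48}
    - {"offset": [-21, -135, 10], "roll": -0.11, "hand": 48}
    - {"offset": [-27, -175, 14], "roll": -0.14, "hand": 48}
    - {"offset": [-33, -215, 18], "roll": -0.144, "hand": 48}
    - {"offset": [-39, -255, 22], "roll": -0.144, "hand": 48}
    - {"offset": [-45, -295, 24], "roll": -0.144, "hand": 48}
    - {"offset": [-51, -335, 24], "roll": -0.144, "hand": 48}
    - {"offset": [-56, -365, 24], "roll": -0.144, "hand": 48}
    - {"offset": [-59, -382, 24], "roll": -0.144, "hand": 48}
    - {"offset": [-59, -388.5, 24], "roll": -0.144, "hand": 48}
    - {"offset": [-59, -388.5, 24], "roll": -0.144, "hand": 48}
    - {"offset": [-59, -388.5, 24], "roll": -0.144, "hand": 48}
    - {"offset": [-59, -388.5, 24], "roll": -0.144, "hand": 48}

```text
clock: 7.72
tool_pos: [0.5398, -0.2496, 0.2643]
orientation: [180.0, -0.0, -179.0]
force: [-0.4, 0.3, 0.7]
opening: 0.0478
```

Run:
```python
from h import *
delta(.5432,-.2498,.128,1.0)
s=snap("top");np.savez("top1.npz",**s);save(s,"t1",(80,160,340,310),3)
print(proj(s,[[.5297,.1407,.152]]))
```

```text
t 7.7167 pos [ 0.5398 -0.2496  0.2643] [ 179.9828   -0.0194 -178.9977] open 0.04782207810872084 offset [ -3.5  -0.3 136.3] roll 0.0
[[225.9731 235.0166]]
```

View pics/t1.png

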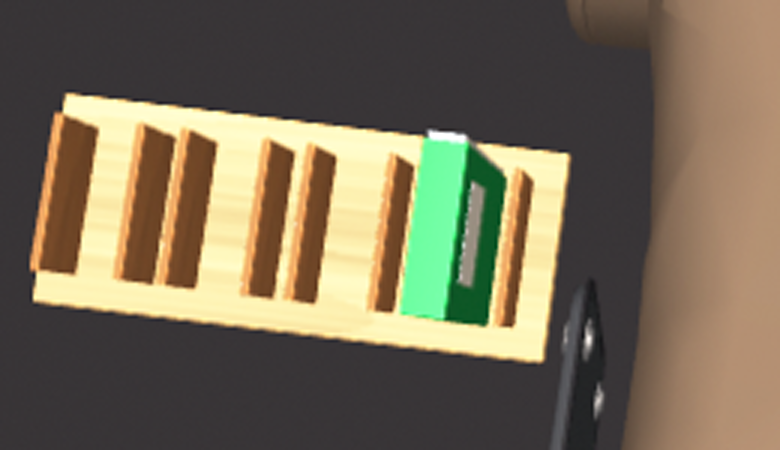

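Green's top is centred at pixel (225, 235), against (226, 235) predicted, so it is on target. Now I'll grip maroon.

Call:
jog_arm:
  motion:
    - {"offset": [0, 0, 30], "roll": 0, "hand": 48}
    - {"offset": [-2, 0, 60], "roll": 0, "hand": 48}
    - {"offset": [-2, 0, 90], "roll": 0, "hand": 48}
    - {"offset": [-2, 0, 110], "roll": 0, "hand": 48}
    - {"offset": [-2, 0, 125], "roll": 0, "hand": 48}
    - {"offset": [-2, 0, 133], "roll": 0, "hand": 48}
    - {"offset": [-2, 0, 136], "roll": 0, "hand": 48}
    - {"offset": [-2, 0, 136], "roll": 0, "hand": 48}
    - {"offset": [-2, 0, 136], "roll": 0, "hand": 36}
    - {"offset": [-2, 0, 136], "roll": 0, "hand": 28}
    - {"offset": [-2, 0, 136], "roll": 0, "hand": 20}
    - {"offset": [-2, 0, 136], "roll": 0, "hand": 15}
    - {"offset": [-2, 0, 136], "roll": 0, "hand": 15}
    - {"offset": [-2, 0, 136], "roll": 0, "hand": 15}
    - {"offset": [-2, 0, 136], "roll": 0, "hand": 15}

```text
clock: 9.02
tool_pos: [0.5422, -0.2506, 0.1294]
orientation: [-180.0, 0.1, -179.0]
force: [-1.3, 0.9, 5.5]
opening: 0.026
```

Run:
```python
from h import *
delta(*SL(-.04),.30,-7.3)
```

```text
t 9.0167 pos [ 0.5422 -0.2506  0.1294] [-179.9849    0.0652 -179.0345] open 0.025982978289763276 offset [  -5.8  470.6 -170.7] roll 0.1443
```

Call:
jog_arm:
  motion:
    - {"offset": [0, 0, -12], "roll": 0, "hand": 15}
    - {"offset": [0, 0, -40], "roll": 0, "hand": 15}
    - {"offset": [0, 0, -75], "roll": 0, "hand": 15}
    - {"offset": [0, 8, -110], "roll": 0, "hand": 15}
    - {"offset": [0, 25, -140], "roll": 0.01, "hand": 15}
    - {"offset": [0, 50, -160], "roll": 0.02, "hand": 15}
    - {"offset": [-1, 85, -170], "roll": 0.03, "hand": 15}
    - {"offset": [-1, 120, -170], "roll": 0.04, "hand": 15}
    - {"offset": [-2, 155, -170], "roll": 0.06, "hand": 15}
    - {"offset": [-2, 190, -170], "roll": 0.07, "hand": 15}
    - {"offset": [-3, 225, -170], "roll": 0.08, "hand": 15}
    - {"offset": [-3, 260, -170], "roll": 0.1, "hand": 15}
    - {"offset": [-4, 295, -170], "roll": 0.11, "hand": 15}
    - {"offset": [-4, 330, -170], "roll": 0.12, "hand": 15}
    - {"offset": [-5, 365, -170], "roll": 0.13, "hand": 15}
    - {"offset": [-5, 400, -170], "roll": 0.14, "hand": 15}
    - {"offset": [-5.8, 430, -170], "roll": 0.144, "hand": 15}
    - {"offset": [-5.8, 452, -170], "roll": 0.144, "hand": 15}
    - {"offset": [-5.8, 465, -170], "roll": 0.144, "hand": 15}
    - {"offset": [-5.8, 470.5, -170], "roll": 0.144, "hand": 15}

```text
clock: 10.68
tool_pos: [0.5392, 0.2216, 0.2974]
orientation: [-179.9, -0.1, 172.8]
force: [0.4, 0.3, -3.9]
opening: 0.0259
```

Call:
jog_arm:
  motion:
    - {"offset": [0, 0, 0], "roll": 0, "hand": 15}
    - {"offset": [0, 0, 15], "roll": 0, "hand": 15}
    - {"offset": [0, 0, 40], "roll": 0, "hand": 15}
    - {"offset": [0, 0, 70], "roll": 0, "hand": 15}
    - {"offset": [0, 0, 85], "roll": 0, "hand": 15}
    - {"offset": [0, 0, 90], "roll": 0, "hand": 15}
    - {"offset": [0, 0, 90], "roll": 0, "hand": 15}
    - {"offset": [0, 0, 90], "roll": 0, "hand": 15}

```text
clock: 11.35
tool_pos: [0.5404, 0.2194, 0.2096]
orientation: [180.0, 0.1, 172.7]
force: [-0.5, -0.1, -2.3]
opening: 0.0259
```

Run:
```python
from h import *
delta(*SL(-.04),.127,-7.3)
```

```text
t 11.35 pos [0.5404 0.2194 0.2096] [179.9873   0.0585 172.6777] open 0.025891630053431588 offset [ 0.6  0.5 82.6] roll -0.0004
```

Call:
jog_arm:
  motion:
    - {"offset": [0.5, 0.5, 10], "roll": 0, "hand": 15}
    - {"offset": [0.5, 0.5, 30], "roll": 0, "hand": 15}
    - {"offset": [0.5, 0.5, 50], "roll": 0, "hand": 15}
    - {"offset": [0.5, 0.5, 65], "roll": 0, "hand": 15}
    - {"offset": [0.5, 0.5, 75], "roll": 0, "hand": 15}
    - {"offset": [0.5, 0.5, 80], "roll": 0, "hand": 15}
    - {"offset": [0.5, 0.5, 83], "roll": 0, "hand": 15}
    - {"offset": [0.5, 0.5, 83], "roll": 0, "hand": 15}
    - {"offset": [0.5, 0.5, 83], "roll": 0, "hand": 24}
    - {"offset": [0.5, 0.5, 83], "roll": 0, "hand": 28}
    - {"offset": [0.5, 0.5, 83], "roll": 0, "hand": 36}
    - {"offset": [0.5, 0.5, 83], "roll": 0, "hand": 48}
    - {"offset": [0.5, 0.5, 83], "roll": 0, "hand": 48}
    - {"offset": [0.5, 0.5, 83], "roll": 0, "hand": 48}
    - {"offset": [0.5, 0.5, 60], "roll": 0, "hand": 48}
    - {"offset": [0.5, 0.5, 30], "roll": 0, "hand": 48}
    - {"offset": [0.5, 0.5, -5], "roll": 0, "hand": 48}
    - {"offset": [0.5, 0.5, -40], "roll": 0, "hand": 48}
    - {"offset": [0.5, 0.5, -60], "roll": 0, "hand": 48}
    - {"offset": [0.5, 0.5, -60], "roll": 0, "hand": 48}

```text
clock: 13.02
tool_pos: [0.5414, 0.2216, 0.2745]
orientation: [179.7, 0.4, 172.7]
force: [0.8, 0.3, 0.1]
opening: 0.0477
```

Run:
```python
from h import *
delta(.5427,-.3265,.27,.9)
```

```text
t 13.0167 pos [0.5414 0.2216 0.2745] [179.6921   0.4053 172.7421] open 0.04773476067866629 offset [ -70.5 -543.5    2.1] roll -0.1424
```

Call:
jog_arm:
  motion:
    - {"offset": [-3, -20, 0], "roll": -0.01, "hand": 48}
    - {"offset": [-7, -55, 0], "roll": -0.02, "hand": 48}
    - {"offset": [-12, -95, 0], "roll": -0.03, "hand": 48}
    - {"offset": [-17, -135, 0], "roll": -0.04, "hand": 48}
    - {"offset": [-22, -175, 0], "roll": -0.05, "hand": 48}
    - {"offset": [-27, -215, 0], "roll": -0.06, "hand": 48}
    - {"offset": [-33, -255, 0], "roll": -0.07, "hand": 48}
    - {"offset": [-38, -295, 0], "roll": -0.08, "hand": 48}
    - {"offset": [-43, -335, 0], "roll": -0.09, "hand": 48}
    - {"offset": [-48, -375, 0], "roll": -0.1, "hand": 48}
    - {"offset": [-54, -415, 0], "roll": -0.11, "hand": 48}
    - {"offset": [-59, -455, 0], "roll": -0.12, "hand": 48}
    - {"offset": [-64, -495, 0], "roll": -0.13, "hand": 48}
    - {"offset": [-68, -525, 0], "roll": -0.14, "hand": 48}
    - {"offset": [-70, -540, 0], "roll": -0.142, "hand": 48}
    - {"offset": [-70, -543, 0], "roll": -0.142, "hand": 48}
    - {"offset": [-70, -543, 0], "roll": -0.142, "hand": 48}
    - {"offset": [-70, -543, 0], "roll": -0.142, "hand": 48}
    - {"offset": [-70, -543, 0], "roll": -0.142, "hand": 48}

```text
clock: 14.6
tool_pos: [0.54, -0.3259, 0.2687]
orientation: [180.0, 0.0, -179.1]
force: [0.0, -0.5, 0.3]
opening: 0.0481
```

Run:
```python
from h import *
delta(.5427,-.3265,.128,.9)
s=snap("top");save(s,"t2")
print(proj(s,[[*SL(-.04),.152]]))
```

```text
t 14.6 pos [ 0.54   -0.3259  0.2687] [ 179.991     0.0092 -179.101 ] open 0.04807846530674704 offset [ -2.7  -0.7 140.7] roll -0.0
[[178.889  229.4221]]
```

View pics/t2.png

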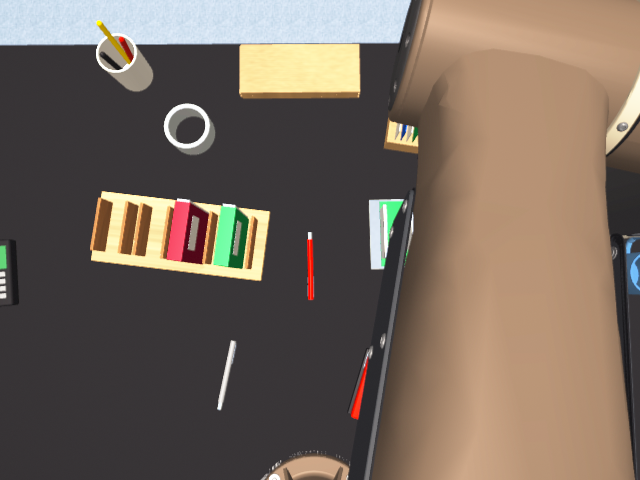

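Maroon stands in the third slot, with its top at about (179, 230) as predicted, and green is undisturbed. Next is blue.

Call:
jog_arm:
  motion:
    - {"offset": [0, 0, 30], "roll": 0, "hand": 48}
    - {"offset": [-1.5, -0.5, 60], "roll": 0, "hand": 48}
    - {"offset": [-1.5, -0.5, 90], "roll": 0, "hand": 48}
    - {"offset": [-1.5, -0.5, 112], "roll": 0, "hand": 48}
    - {"offset": [-1.5, -0.5, 128], "roll": 0, "hand": 48}
    - {"offset": [-1.5, -0.5, 137], "roll": 0, "hand": 48}
    - {"offset": [-1.5, -0.5, 140], "roll": 0, "hand": 48}
    - {"offset": [-1.5, -0.5, 140], "roll": 0, "hand": 48}
    - {"offset": [-1.5, -0.5, 140], "roll": 0, "hand": 36}
    - {"offset": [-1.5, -0.5, 140], "roll": 0, "hand": 28}
    - {"offset": [-1.5, -0.5, 140], "roll": 0, "hand": 20}
    - {"offset": [-1.5, -0.5, 140], "roll": 0, "hand": 15}
    - {"offset": [-1.5, -0.5, 140], "roll": 0, "hand": 15}
    - {"offset": [-1.5, -0.5, 140], "roll": 0, "hand": 15}
    - {"offset": [-1.5, -0.5, 140], "roll": 0, "hand": 15}

```text
clock: 15.9
tool_pos: [0.5417, -0.3276, 0.1294]
orientation: [-180.0, 0.1, -179.1]
force: [-0.7, 1.5, 6.3]
opening: 0.0257
```

Run:
```python
from h import *
delta(*SL(.04),.30,-7.3)
```

```text
t 15.9 pos [ 0.5417 -0.3276  0.1294] [-179.969     0.0637 -179.1416] open 0.025734097658111778 offset [ -18.   626.7 -170.9] roll 0.1424
```

Call:
jog_arm:
  motion:
    - {"offset": [0, 0, -12], "roll": 0, "hand": 15}
    - {"offset": [0, 0, -40], "roll": 0, "hand": 15}
    - {"offset": [0, 0, -75], "roll": 0, "hand": 15}
    - {"offset": [0, 0, -110], "roll": 0, "hand": 15}
    - {"offset": [0, 8, -140], "roll": 0, "hand": 15}
    - {"offset": [0, 25, -160], "roll": 0, "hand": 15}
    - {"offset": [-1, 50, -170], "roll": 0, "hand": 15}
    - {"offset": [-2, 85, -170], "roll": 0, "hand": 15}
    - {"offset": [-3, 120, -170], "roll": 0, "hand": 15}
    - {"offset": [-4, 155, -170], "roll": 0, "hand": 15}
    - {"offset": [-5, 190, -170], "roll": 0, "hand": 15}
    - {"offset": [-6, 225, -170], "roll": 0, "hand": 15}
    - {"offset": [-7, 260, -170], "roll": 0, "hand": 15}
    - {"offset": [-8, 295, -170], "roll": 0, "hand": 15}
    - {"offset": [-9, 330, -170], "roll": 0, "hand": 15}
    - {"offset": [-10, 365, -170], "roll": 0, "hand": 15}
    - {"offset": [-11, 395, -170], "roll": 0, "hand": 15}
    - {"offset": [-12, 420, -170], "roll": 0, "hand": 15}

```text
clock: 17.4
tool_pos: [0.5465, 0.0948, 0.2989]
orientation: [180.0, -0.0, -179.1]
force: [0.9, -0.6, -2.5]
opening: 0.0258
```

Call:
jog_arm:
  motion:
    - {"offset": [0, 25, 0], "roll": 0.02, "hand": 15}
    - {"offset": [-1, 55, 0], "roll": 0.04, "hand": 15}
    - {"offset": [-2, 85, 0], "roll": 0.06, "hand": 15}
    - {"offset": [-3, 115, 0], "roll": 0.08, "hand": 15}
    - {"offset": [-4, 145, 0], "roll": 0.1, "hand": 15}
    - {"offset": [-5, 172, 0], "roll": 0.12, "hand": 15}
    - {"offset": [-6, 192, 0], "roll": 0.14, "hand": 15}
    - {"offset": [-6, 203, 0], "roll": 0.142, "hand": 15}
    - {"offset": [-6, 207, 0], "roll": 0.142, "hand": 15}
    - {"offset": [-6, 207, 15], "roll": 0.142, "hand": 15}
    - {"offset": [-6, 207, 40], "roll": 0.142, "hand": 15}
    - {"offset": [-6, 207, 70], "roll": 0.142, "hand": 15}
    - {"offset": [-6, 207, 85], "roll": 0.142, "hand": 15}
    - {"offset": [-6, 207, 90], "roll": 0.142, "hand": 15}
    - {"offset": [-6, 207, 90], "roll": 0.142, "hand": 15}
    - {"offset": [-6, 207, 90], "roll": 0.142, "hand": 15}

```text
clock: 18.73
tool_pos: [0.5507, 0.2995, 0.2098]
orientation: [180.0, 0.1, 172.7]
force: [0.0, 0.1, -0.9]
opening: 0.026
```

Run:
```python
from h import *
delta(*SL(.04),.127,-7.3)
```

```text
t 18.7333 pos [0.5507 0.2995 0.2098] [179.975    0.0596 172.7064] open 0.02602459566528653 offset [ 0.7 -0.2 82.8] roll 0.0001
```

Call:
jog_arm:
  motion:
    - {"offset": [0.5, 0, 10], "roll": 0, "hand": 15}
    - {"offset": [0.5, 0, 30], "roll": 0, "hand": 15}
    - {"offset": [0.5, 0, 50], "roll": 0, "hand": 15}
    - {"offset": [0.5, 0, 65], "roll": 0, "hand": 15}
    - {"offset": [0.5, 0, 75], "roll": 0, "hand": 15}
    - {"offset": [0.5, 0, 80], "roll": 0, "hand": 15}
    - {"offset": [0.5, 0, 83], "roll": 0, "hand": 15}
    - {"offset": [0.5, 0, 83], "roll": 0, "hand": 15}
    - {"offset": [0.5, 0, 83], "roll": 0, "hand": 24}
    - {"offset": [0.5, 0, 83], "roll": 0, "hand": 28}
    - {"offset": [0.5, 0, 83], "roll": 0, "hand": 36}
    - {"offset": [0.5, 0, 83], "roll": 0, "hand": 48}
    - {"offset": [0.5, 0, 83], "roll": 0, "hand": 48}
    - {"offset": [0.5, 0, 83], "roll": 0, "hand": 48}
    - {"offset": [0.5, 0, 60], "roll": 0, "hand": 48}
    - {"offset": [0.5, 0, 30], "roll": 0, "hand": 48}
    - {"offset": [0.5, 0, -5], "roll": 0, "hand": 48}
    - {"offset": [0.5, 0, -40], "roll": 0, "hand": 48}
    - {"offset": [0.5, 0, -60], "roll": 0, "hand": 48}
    - {"offset": [0.5, 0, -60], "roll": 0, "hand": 48}

```text
clock: 20.4
tool_pos: [0.5516, 0.301, 0.2748]
orientation: [179.7, 0.4, 172.7]
force: [0.5, 0.6, -0.0]
opening: 0.0479
```

Run:
```python
from h import *
delta(.5506,-.406,.27,1.1)
```

```text
t 20.4 pos [0.5516 0.301  0.2748] [179.6514   0.3831 172.7459] open 0.04793494730731458 offset [ -88.3 -701.5    1.1] roll -0.1458
```

Call:
jog_arm:
  motion:
    - {"offset": [-3, -20, 0], "roll": 0, "hand": 48}
    - {"offset": [-7, -55, 0], "roll": 0, "hand": 48}
    - {"offset": [-12, -95, 0], "roll": -0.01, "hand": 48}
    - {"offset": [-17, -135, 0], "roll": -0.02, "hand": 48}
    - {"offset": [-22, -175, 0], "roll": -0.03, "hand": 48}
    - {"offset": [-27, -215, 0], "roll": -0.04, "hand": 48}
    - {"offset": [-32, -255, 0], "roll": -0.05, "hand": 48}
    - {"offset": [-37, -295, 0], "roll": -0.06, "hand": 48}
    - {"offset": [-42, -335, 0], "roll": -0.07, "hand": 48}
    - {"offset": [-47, -375, 0], "roll": -0.08, "hand": 48}
    - {"offset": [-52, -415, 0], "roll": -0.09, "hand": 48}
    - {"offset": [-57, -455, 0], "roll": -0.1, "hand": 48}
    - {"offset": [-62, -495, 0], "roll": -0.11, "hand": 48}
    - {"offset": [-67, -535, 0], "roll": -0.12, "hand": 48}
    - {"offset": [-72, -575, 0], "roll": -0.13, "hand": 48}
    - {"offset": [-77, -615, 0], "roll": -0.14, "hand": 48}
    - {"offset": [-82, -650, 0], "roll": -0.146, "hand": 48}
    - {"offset": [-86, -680, 0], "roll": -0.146, "hand": 48}
    - {"offset": [-88, -697, 0], "roll": -0.146, "hand": 48}
    - {"offset": [-88, -701, 0], "roll": -0.146, "hand": 48}

```text
clock: 22.07
tool_pos: [0.5465, -0.4097, 0.2666]
orientation: [180.0, -0.1, -179.1]
force: [-0.5, 1.0, 0.6]
opening: 0.0478
```

Call:
jog_arm:
  motion:
    - {"offset": [0, 0, 0], "roll": 0, "hand": 48}
    - {"offset": [0, 0, 0], "roll": 0, "hand": 48}
    - {"offset": [0, 0, 0], "roll": 0, "hand": 48}

```text
clock: 22.32
tool_pos: [0.5478, -0.4057, 0.2684]
orientation: [180.0, -0.0, -178.9]
force: [-0.4, -0.4, 1.1]
opening: 0.048
```

Run:
```python
from h import *
delta(.5506,-.406,.128,1.1)
s=snap("side");save(s,"s5")
```

```text
t 22.3167 pos [ 0.5478 -0.4057  0.2684] [ 179.9803   -0.0118 -178.885 ] open 0.048010305265834365 offset [ -2.8  -0.4 140.4] roll 0.0003
```

View pics/s5.png

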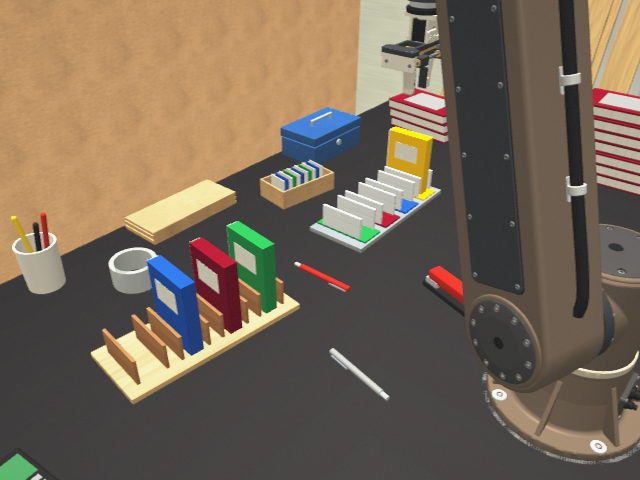

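Blue, maroon and green stand upright in their slots (tops near (170,265), (215,245), (250,230)). Yellow is untouched under the gripper, so I'll grip it now.

Call:
jog_arm:
  motion:
    - {"offset": [0, 0, 30], "roll": 0, "hand": 48}
    - {"offset": [-1.5, -0.5, 60], "roll": 0, "hand": 48}
    - {"offset": [-1.5, -0.5, 90], "roll": 0, "hand": 48}
    - {"offset": [-1.5, -0.5, 112], "roll": 0, "hand": 48}
    - {"offset": [-1.5, -0.5, 128], "roll": 0, "hand": 48}
    - {"offset": [-1.5, -0.5, 137], "roll": 0, "hand": 48}
    - {"offset": [-1.5, -0.5, 140], "roll": 0, "hand": 48}
    - {"offset": [-1.5, -0.5, 140], "roll": 0, "hand": 48}
    - {"offset": [-1.5, -0.5, 140], "roll": 0, "hand": 36}
    - {"offset": [-1.5, -0.5, 140], "roll": 0, "hand": 28}
    - {"offset": [-1.5, -0.5, 140], "roll": 0, "hand": 20}
    - {"offset": [-1.5, -0.5, 140], "roll": 0, "hand": 15}
    - {"offset": [-1.5, -0.5, 140], "roll": 0, "hand": 15}
    - {"offset": [-1.5, -0.5, 140], "roll": 0, "hand": 15}
    - {"offset": [-1.5, -0.5, 140], "roll": 0, "hand": 15}

```text
clock: 23.62
tool_pos: [0.5498, -0.4072, 0.1294]
orientation: [-180.0, 0.1, -178.9]
force: [-0.1, 2.9, 6.2]
opening: 0.0256
```

Run:
```python
from h import *
delta(*SL(.12),.30,-7.3)
```

```text
t 23.6167 pos [ 0.5498 -0.4072  0.1294] [-179.9695    0.0593 -178.9157] open 0.025630736295290633 offset [ -25.5  785.5 -170.9] roll 0.1463
```

Call:
jog_arm:
  motion:
    - {"offset": [0, 0, -12], "roll": 0, "hand": 15}
    - {"offset": [0, 0, -40], "roll": 0, "hand": 15}
    - {"offset": [0, 0, -75], "roll": 0, "hand": 15}
    - {"offset": [0, 0, -110], "roll": 0, "hand": 15}
    - {"offset": [0, 8, -140], "roll": 0, "hand": 15}
    - {"offset": [0, 25, -160], "roll": 0, "hand": 15}
    - {"offset": [-1, 50, -170], "roll": 0, "hand": 15}
    - {"offset": [-2, 85, -170], "roll": 0, "hand": 15}
    - {"offset": [-3, 120, -170], "roll": 0, "hand": 15}
    - {"offset": [-4, 155, -170], "roll": 0, "hand": 15}
    - {"offset": [-5, 190, -170], "roll": 0, "hand": 15}
    - {"offset": [-6, 225, -170], "roll": 0, "hand": 15}
    - {"offset": [-7, 260, -170], "roll": 0, "hand": 15}
    - {"offset": [-8, 295, -170], "roll": 0, "hand": 15}
    - {"offset": [-9, 330, -170], "roll": 0, "hand": 15}
    - {"offset": [-10, 365, -170], "roll": 0, "hand": 15}
    - {"offset": [-11, 400, -170], "roll": 0, "hand": 15}
    - {"offset": [-13, 435, -170], "roll": 0, "hand": 15}
    - {"offset": [-14, 470, -170], "roll": 0, "hand": 15}
    - {"offset": [-15, 500, -170], "roll": 0, "hand": 15}

```text
clock: 25.28
tool_pos: [0.5543, 0.095, 0.2986]
orientation: [180.0, -0.0, -178.9]
force: [1.4, -0.0, -4.3]
opening: 0.0261
```

Call:
jog_arm:
  motion:
    - {"offset": [0, 30, 0], "roll": 0.02, "hand": 15}
    - {"offset": [-1, 65, 0], "roll": 0.04, "hand": 15}
    - {"offset": [-2, 100, 0], "roll": 0.06, "hand": 15}
    - {"offset": [-4, 135, 0], "roll": 0.08, "hand": 15}
    - {"offset": [-6, 170, 0], "roll": 0.1, "hand": 15}
    - {"offset": [-8, 205, 0], "roll": 0.12, "hand": 15}
    - {"offset": [-9, 235, 0], "roll": 0.14, "hand": 15}
    - {"offset": [-10, 260, 0], "roll": 0.146, "hand": 15}
    - {"offset": [-10.5, 278, 0], "roll": 0.146, "hand": 15}
    - {"offset": [-10.5, 285.5, 0], "roll": 0.146, "hand": 15}
    - {"offset": [-10.5, 285.5, 15], "roll": 0.146, "hand": 15}
    - {"offset": [-10.5, 285.5, 40], "roll": 0.146, "hand": 15}
    - {"offset": [-10.5, 285.5, 70], "roll": 0.146, "hand": 15}
    - {"offset": [-10.5, 285.5, 85], "roll": 0.146, "hand": 15}
    - {"offset": [-10.5, 285.5, 90], "roll": 0.146, "hand": 15}
    - {"offset": [-10.5, 285.5, 90], "roll": 0.146, "hand": 15}
    - {"offset": [-10.5, 285.5, 90], "roll": 0.146, "hand": 15}

```text
clock: 26.7
tool_pos: [0.5608, 0.3786, 0.2097]
orientation: [180.0, 0.1, 172.7]
force: [-0.2, 0.3, -2.7]
opening: 0.0256
```

Run:
```python
from h import *
delta(*SL(.12),.127,-7.3)
```

```text
t 26.7 pos [0.5608 0.3786 0.2097] [179.9752   0.0573 172.7061] open 0.0256394685995875 offset [ 0.7  0.1 82.7] roll 0.0001
```

Call:
jog_arm:
  motion:
    - {"offset": [0.5, 0, 10], "roll": 0, "hand": 15}
    - {"offset": [0.5, 0, 30], "roll": 0, "hand": 15}
    - {"offset": [0.5, 0, 50], "roll": 0, "hand": 15}
    - {"offset": [0.5, 0, 65], "roll": 0, "hand": 15}
    - {"offset": [0.5, 0, 75], "roll": 0, "hand": 15}
    - {"offset": [0.5, 0, 80], "roll": 0, "hand": 15}
    - {"offset": [0.5, 0, 83], "roll": 0, "hand": 15}
    - {"offset": [0.5, 0, 83], "roll": 0, "hand": 15}
    - {"offset": [0.5, 0, 83], "roll": 0, "hand": 24}
    - {"offset": [0.5, 0, 83], "roll": 0, "hand": 28}
    - {"offset": [0.5, 0, 83], "roll": 0, "hand": 36}
    - {"offset": [0.5, 0, 83], "roll": 0, "hand": 48}
    - {"offset": [0.5, 0, 83], "roll": 0, "hand": 48}
    - {"offset": [0.5, 0, 83], "roll": 0, "hand": 48}
    - {"offset": [0.5, 0, 60], "roll": 0, "hand": 48}
    - {"offset": [0.5, 0, 30], "roll": 0, "hand": 48}
    - {"offset": [0.5, 0, -5], "roll": 0, "hand": 48}
    - {"offset": [0.5, 0, -40], "roll": 0, "hand": 48}
    - {"offset": [0.5, 0, -60], "roll": 0, "hand": 48}
    - {"offset": [0.5, 0, -60], "roll": 0, "hand": 48}

```text
clock: 28.37
tool_pos: [0.5616, 0.3801, 0.2752]
orientation: [179.6, 0.4, 172.7]
force: [-0.5, -0.2, -0.3]
opening: 0.0478
```

Call:
jog_arm:
  motion:
    - {"offset": [-3, -20, 0], "roll": 0, "hand": 48}
    - {"offset": [-7, -55, 0], "roll": 0, "hand": 48}
    - {"offset": [-12, -95, 0], "roll": 0, "hand": 48}
    - {"offset": [-17, -135, 0], "roll": 0, "hand": 48}
    - {"offset": [-22, -175, 0], "roll": 0, "hand": 48}
    - {"offset": [-27, -215, 0], "roll": 0, "hand": 48}
    - {"offset": [-32, -255, 0], "roll": 0, "hand": 48}
    - {"offset": [-37, -295, 0], "roll": 0, "hand": 48}
    - {"offset": [-42, -335, 0], "roll": 0, "hand": 48}
    - {"offset": [-47, -375, 0], "roll": 0, "hand": 48}
    - {"offset": [-52, -415, 0], "roll": 0, "hand": 48}
    - {"offset": [-57, -455, 0], "roll": 0, "hand": 48}
    - {"offset": [-62, -495, 0], "roll": 0, "hand": 48}
    - {"offset": [-67, -535, 0], "roll": 0, "hand": 48}
    - {"offset": [-72, -565, 0], "roll": 0, "hand": 48}
    - {"offset": [-76, -585, 0], "roll": 0, "hand": 48}
    - {"offset": [-78, -600, 0], "roll": 0, "hand": 48}
    - {"offset": [-78, -600, 0], "roll": 0, "hand": 48}
    - {"offset": [-78, -600, 0], "roll": 0, "hand": 48}
    - {"offset": [-78, -600, 0], "roll": 0, "hand": 48}

```text
clock: 30.03
tool_pos: [0.5608, -0.226, 0.2685]
orientation: [180.0, -0.0, 172.7]
force: [-1.0, -0.1, -0.3]
opening: 0.048
```

Run:
```python
from h import *
s=snap("top");save(s,"t3",(80,160,340,310),3)
print((proj(s,[[*SL(k),.152] for k in(-.12,-.04,.04,.12)])-[80,160])*3)
s=snap("side");save(s,"s6",(60,180,330,410),2)
```

```text
[[437.9698 224.9644]
 [296.6671 208.2663]
 [155.4061 191.5731]
 [ 14.1868 174.8847]]
```

View pics/t3.png

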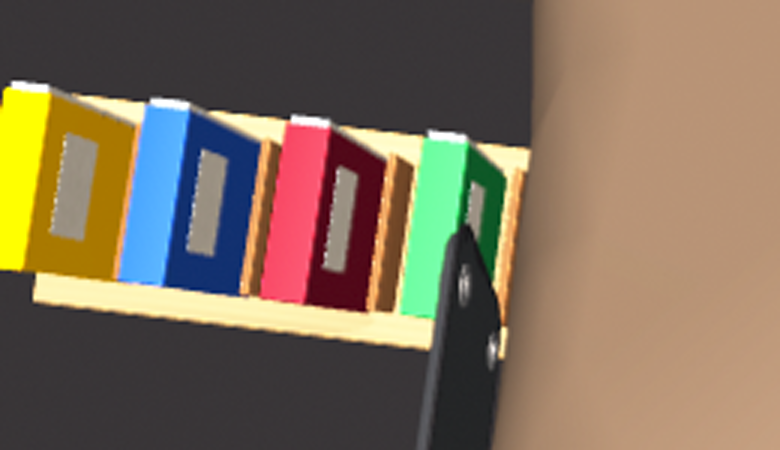

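View pics/s6.png

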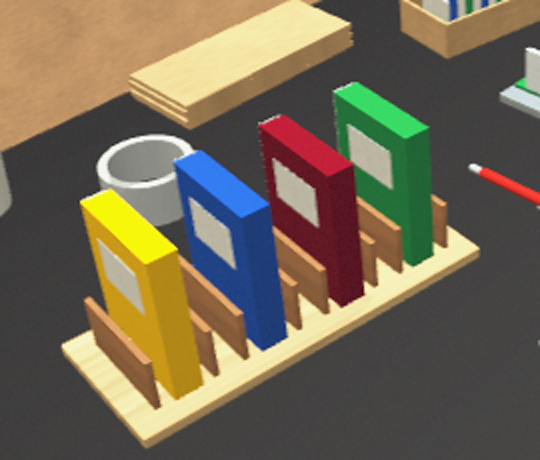

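All four stand upright in mirrored order. Their tops are within about 3 px of the predictions in the 3x crop, roughly 2 mm. I'll hand in.

```bash
python3 -c "
from plant import order;print(order.close_job())"
```

```text
the job is handed in; nothing more can be done
None
```

I moved all four books to the display rack in mirrored order and handed the job in after about 30 s of robot time. Seen from the robot, the packing row was green, maroon, blue, yellow from the left, and the display row is now yellow, blue, maroon, green.

**Last checks:** The final top and side views show each book upright in its own slot and let go. The tops of green, maroon and blue read within about 2 mm of the predicted slot centres. In the last top view, green was partly behind the arm, so its figure comes from an earlier view. I judged yellow by eye and it looks equally well placed. The gripper was clear of everything, at 0.27 m height over the packing side.

**Problems:** No check failed or disagreed. The reported contact forces at the end of each move never passed about 7 N. I did not measure tilt or height above the board as numbers; they were judged from the pictures.

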